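# Seat the weld pallet on its cone, groove and flat

## Task

Take the weld pallet out of its parking dock; the dock's hidden catch may be holding it, so if it will not lift, do not wrench it but turn the round knob beside it anticlockwise to free it. Set the pallet gently on the kinematic base, without dropping or tipping it, so that its three ball feet sit fully home: the foot under the copper jaws in the cone, the others in the groove and on the flat. Let go of it, and leave the jar, screwdriver and carton alone.

Things in the scene. Friction and masses are not known exactly. Their poses are not given: they have to be found in the camera images.
- pallet: loose weld pallet, 0.4 to 0.8 kg. Origin: its centre, level with the undersides of its ball feet; z up, x towards the end with the copper jaws. Aluminium plate 130 (x) x 120 (y) x 10 mm at z 24 to 34 mm. Copper jaw blocks on it at x 41 to 59, |y| 6 to 28, top z 48 mm. Three legs below end in steel balls of 12 mm diameter.
- pallet_bar (a point): centre of the top face of the pallet's dark steel grip bar, at pallet (0, 0, 66) mm; the bar is 60 mm long in x, 20 mm wide in y and stands 32 mm above the plate: grip it across its 20 mm
- pallet_stud (a point): lowest point of the pull stud below the pallet's middle, at pallet (0, 0, 7) mm: 8 mm stem with a 22 mm flange at z 7 to 11 mm. Hidden in the dock, a fork on the knob's shaft may reach over this flange: then the pallet lifts only about 1.5 mm and stops hard
- foot_a (a point): lowest point of the ball foot under the copper jaws, at pallet (45, 0, 0) mm; it belongs in the cone
- foot_b (a point): lowest point of the ball foot at pallet (-40, 42, 0) mm; it belongs in the groove
- foot_c (a point): lowest point of the ball foot at pallet (-40, -42, 0) mm; it belongs on the flat
- dock: fixed parking dock, the pallet starts in it, centred and parallel. Origin: centre of its underside on the table. Foot plate 150 x 140 mm, 6 mm thick, the balls stand on it inside a low wall (128 x 118 mm outside, top at z 27 mm); the pallet lifts straight out. A grey housing (x -41 to 29, y -130 to -60 mm, top z 28 mm) carries the knob.
- dock_knob (a point): centre of the top of the dock's black round knob, at dock (0, -105, 75) mm, 32 mm diameter, 30 mm tall, vertical axis. Turns 0.42 rad between stops, stays where left (friction 0.08 N m). How far it stands turned cannot be seen. At the anticlockwise stop (seen from above), and up to 0.2 rad short of it, the pallet is free; at the clockwise stop it is held.
- base: fixed kinematic base, aluminium plate 190 x 190 x 10 mm. Origin: centre of its underside on the table; the seated pallet's x lies along base x. On it a grey carrier with three steel seat blocks, 52 mm square, parallel to the base, but clamped by hand: the carrier's centre may lie up to 11 mm off the base's in x and 11 mm in y; no reading tells, see it or feel it.
- base_mid (a point): point over the base's centre at base (0, 0, 40) mm, level with the tops of the cone and groove blocks. From the carrier's centre (not this point) the cone is at (45, 0), the groove at (-40, 42) with its length pointing to the cone, the flat at (-40, -42) mm. Cone and groove: 90 degree V, 14 mm wide, 7 mm deep. The flat's top is at 35.5 mm.
- base_home (a point): point at base (0, 0, 35.5) mm: the height of all three foot undersides when seated; a foot beside the cone or groove, on the block's top, is at 40 mm, and one on the mouth's edge in between. Seats are smooth (friction about 0.15): a pallet let go with the feet within about 3 mm of the seats slides home by its weight.
- carton: bystander: fixed open cardboard tray of wire rings, 130 x 240 x 50 mm, origin under its centre
- screwdriver: bystander: loose screwdriver, 170 mm long, lying on the table, origin near its middle
- tip_jar: bystander: loose white closed jar, 56 mm diameter, 70 mm tall, origin under its centre
Not all that is in view belongs to the job. Leave any blue or pink look-alike of the dock alone. Leave any blue or purple look-alike of the pallet alone.

How it is judged (in metres and radians):
On the way:
1. the pallet is lifted clear of its dock (z of pallet in the frame of dock above 0.04 m), for 0.1 s.
At the end, for the whole second after the job is handed in: The pallet rests, released and still, on the base with all three foot undersides 33.5 to 37.2 mm above the table (fully home is 35.5 mm), within 18 mm of the base's centre and parallel to the base within 0.06 rad (z of foot_a in the frame of base between 0.0335 and 0.0372 m and z of foot_b in the frame of base between 0.0335 and 0.0372 m and z of foot_c in the frame of base between 0.0335 and 0.0372 m and horizontal distance between pallet and base below 0.018 m and angle between the x axis of pallet and the x axis of base, either way round below 0.06 rad and linear speed of pallet below 0.01 m/s and angular speed of pallet below 0.05 rad/s); the robot touches nothing.
It fails at once if the caught pallet is wrenched upwards against the catch (over 50 N) (z of pallet in the frame of dock above 0.0066 m and contact force between pallet and dock above 50 N).
It fails at once if the pallet is dropped or slammed on the base (over 0.45 m/s within 30 mm above its seats) (horizontal distance between pallet and base below 0.05 m and z of pallet in the frame of base below 0.065 m and linear speed of pallet above 0.45 m/s).
It fails at once if the pallet is tipped by more than 0.5 rad (angle between pallet's own z axis and vertical above 0.5 rad).
It fails at once if the screwdriver or the jar is moved by more than 20 mm, or the carton struck (over 15 N) (distance of any of screwdriver, tip_jar from where it was at the start of the episode above 0.02 m or contact force between carton and anything else above 15 N).
It also fails if it takes over 72 s, if anything falls off the work surface, if the arm or the gripper's body presses on something with over 40 N, if the wrist force passes 120 N, or if a joint passes its speed limit or range.

## Robot

A 6-joint arm with a two-finger parallel gripper is mounted at the origin on the work surface. World frame = base frame: x ahead of the robot, y to its left, z up, the work surface at z = 0. Lengths are in mm, angles in rad, forces in N, time in s.
With the tool pointing down it reaches from about 300 to 775 mm from the base axis. Payload 14.6 kg.
Tool frame: the origin (TCP) lies midway between the tips of the shut fingers; the grasp point (between the pads) lies 19 mm behind it; z points along the fingers, y is the line along which they close (so a half turn about z gives the same grasp; the last joint's range is limited). The gripper opens to 94 mm and grips with 3 to 60 N. Pads are 16 mm wide; open, the fingers measure 119 mm over their backs; the gripper's body (75 mm by 177 mm) begins 78 mm behind the grasp point.
Start: joints at [-1.256, 0.3, 1.521, -0, 1.321, -0.067], TCP at [204.918, -510.39, 205.446] pointing down, gripper open.
Joint ranges: [-3.03, 3.03], [-0.79, 2.21], [0.23, 2.52], [-1.04, 4.18], [0, 3.07], [-2.55, 2.55]. Speed limits (rad/s): [2.22, 2.22, 2.57, 3.14, 3.14, 3.14].

## Interface

Orientations are given as [roll, pitch, yaw] about the fixed x, y, z axes, in that order (R = Rz(yaw) Ry(pitch) Rx(roll)).
In Python, from cell import manip gives the robot as it stands.
- The arm moves only by the shell command python3 -m creep 'ROWS' [OPENING] [FORCE]. ROWS is text: rows parted by semicolons, each of 6 numbers parted by spaces: the shift along the tool's x, y, z normalised to -1 to 1, where 1 is 4 cm, then the turn, a rotation vector about the tool's x, y, z normalised to -1 to 1, where 1 is pi rad. In form: dx dy dz ax ay az; .... A call has 1 to 20 rows; each row shifts and turns the commanded pose from where the row before left it, along the tool's axes as they then stand; what a row does not reach is not made up. A row lasts 1/8 s, in which the tool goes at most 62.5 mm and 10.7 degrees, less where a joint would pass 70% of its speed; a pose out of reach is approached as far as the arm can. A call with a number of a shift or a turn outside -1 to 1 is refused whole. A call with a gripper value outside its range is refused whole. OPENING is the closure, from 0 (fully open) to 1 (shut), set as the call begins (- or left out, the last holds). The fingers move at their own pace and stop on an object; FORCE is the grip in N (left out, the last holds). Time passes only in rows, so rows that do not move let the fingers close. It gives the time, the measured TCP pose, the force, the opening and the grip force at its end, in the units of the state.
- manip.read_state(): the state, without advancing time (a new reading comes with each control period).
- manip.camera(name): name is "side" or "top" or "wrist"; returns a dict with "color" (480x640x3 uint8, red, green, blue), "range_z" (480x640 float32, mm along the optical axis (not along the pixel's ray), 0 where there is no reading), "camera_matrix" (3x3 intrinsics, pixels), "k1" (the pictures are not rectified: a ray, as slopes to the right and down, at radius r is drawn at 1 + k1 r^2 times it, then the intrinsics apply), "T" (4x4, takes a point from camera to world coordinates). Camera axes: x right, y down, z forward; pixel columns grow to the right and rows downward; lengths in mm; the calibration is good to about 2 mm. A picture is of the moment at which its call begins.
- manip.sign_off(): hands the job in; it is judged then, once.
The state is a dict: "clock": time; "joints": joint angles; "qd": joint speeds; "effort": joint torques, N m; "eef_pos": TCP position; "eef_rot": TCP orientation; "wrist_force": force on the tool from outside, world axes, zero at the start; "moment": the same for the moment, N m; "finger_gap": finger opening in mm; "finger_force": force on a finger pad.
Only numpy, scipy, OpenCV 4.12 (cv2) and the standard library are available. Lean on these libraries where they do the work, as an engineer would, in place of code of your own. Each camera call takes 0.05 s, during which the arm holds its last target. There are 200 camera calls.

## Working session

There is one attempt and no reset: what is moved stays moved. The work goes in short steps, Python scripts to look and compute and a shell command to move; the robot and the scene stay as the last step left them, time stands still between calls to the robot, and variables do not carry over. Pictures are saved under pics/ and viewed, at most 10 in all, crops included, and the job is handed in when it is done.

```bash
mkdir -p pics
cat > h.py <<'E'
import numpy as np, cv2
from cell import manip
def snap(n,f):
    c=manip.camera(n); cv2.imwrite(f'pics/{f}.png',c['color'][:,:,::-1]); np.savez(f'{f}.npz',**{k:c[k] for k in c}); return c
def load(f): return dict(np.load(f'{f}.npz'))
def ray(c,u,v):
    K=c['camera_matrix']; x=(u-K[0,2])/K[0,0]; y=(v-K[1,2])/K[1,1]
    r0=np.hypot(x,y); r=r0
    for _ in range(20): r=r0/(1+float(c['k1'])*r*r)
    s=r/r0 if r0>0 else 1
    return np.array([x*s,y*s,1])
def p3(c,u,v,z=None):
    d=ray(c,u,v); T=c['T']
    if z is None: return T[:3,:3]@(d*c['range_z'][int(round(v)),int(round(u))])+T[:3,3]
    w=T[:3,:3]@d; return T[:3,3]+w*(z-T[2,3])/w[2]
E
python3 - <<'E'
from h import *
for n in('top','side'):
    c=snap(n,n+'0'); print(n,c['camera_matrix'],c['k1'],c['T'].round(3))
s=manip.read_state(); print(s)
E
```

```text
top [[577.99020506   0.         316.73763521]
 [  0.         577.99020506 230.862733  ]
 [  0.           0.           1.        ]] -0.020937792147857622 [[ 2.100000e-02 -9.930000e-01  1.200000e-01  3.444970e+02]
 [-1.000000e+00 -2.100000e-02  2.000000e-03 -9.630800e+01]
 [ 0.000000e+00 -1.200000e-01 -9.930000e-01  1.546771e+03]
 [ 0.000000e+00  0.000000e+00  0.000000e+00  1.000000e+00]]
side [[493.78205823   0.         320.66812425]
 [  0.         493.78205823 242.80438937]
 [  0.           0.           1.        ]] -0.07837641867829667 [[-9.57000e-01 -1.55000e-01  2.46000e-01  2.32091e+02]
 [-2.91000e-01  5.17000e-01 -8.05000e-01  8.32054e+02]
 [-2.00000e-03 -8.42000e-01 -5.39000e-01  6.88562e+02]
 [ 0.00000e+00  0.00000e+00  0.00000e+00  1.00000e+00]]
{'clock': 0.1, 'joints': array([-1.25560741e+00,  3.00400822e-01,  1.52150550e+00, -5.36726678e-06,
        1.32072067e+00, -6.65931216e-02]), 'qd': array([-0.00044006, -0.00353455, -0.00083642,  0.00149901,  0.00092596,
        0.00087891]), 'effort': array([ 2.64451621e-03, -5.32639396e+01, -3.53283012e+01,  7.09821051e-02,
        2.35096214e-02, -3.46188222e-05]), 'eef_pos': array([ 204.84232294, -510.1766034 ,  204.95685789]), 'eef_rot': array([-3.14056027e+00, -6.36411987e-05,  3.81783341e-01]), 'wrist_force': array([ 0.39830518, -0.12511792, -0.69712404]), 'moment': array([ 0.01996282,  0.01655723, -0.03694675]), 'finger_force': 0.0, 'finger_gap': 94.38559300878619}
```

View pics/top0.png

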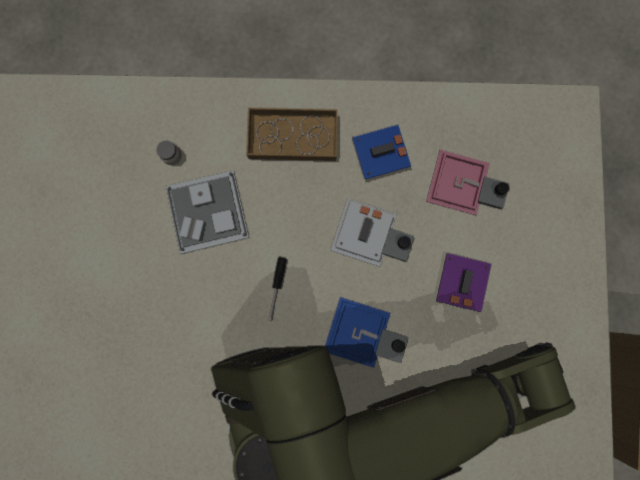

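View pics/side0.png

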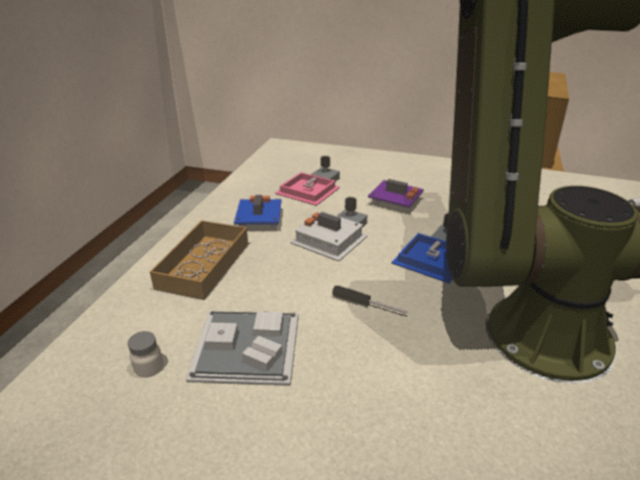

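The top view shows the real (silver) pallet in its dock at about (364,231), with the copper jaws towards (370,212) and the knob at (404,243). The base is at (207,212), the jar at (168,152), the carton at (293,134) and the screwdriver at (278,288). I'll enlarge the top view to read points more closely.

Run:
```python
import cv2,numpy as np
a=cv2.imread('pics/top0.png')
p=cv2.resize(a[160:260,160:255],None,fx=5.8,fy=5.8,interpolation=cv2.INTER_CUBIC)
q=cv2.resize(a[190:270,325:420],None,fx=7,fy=7,interpolation=cv2.INTER_CUBIC)
p=a[165:260,160:255]; q=a[185:280,325:420]
im=cv2.resize(np.hstack([p,q]),None,fx=4.2,fy=4.2,interpolation=cv2.INTER_CUBIC)
cv2.imwrite('pics/crop0.png',im);print(im.shape)
```

```text
(399, 798, 3)
```

View pics/crop0.png

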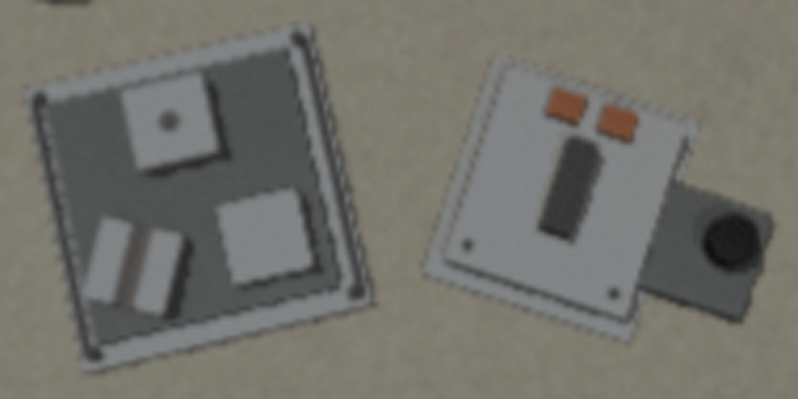

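The crop shows the cone hole at crop (168,122), the flat block centred at (266,235) and the groove running from (148,222) to (125,308). The bar runs from (586,144) to (557,237), and the knob top is at (733,241).

Run:
```python
from h import *
c=load('top0')
L=lambda x,y:(160+(x+.5)/4.2-.5,165+(y+.5)/4.2-.5)
R=lambda x,y:(325+(x-399+.5)/4.2-.5,185+(y+.5)/4.2-.5)
B=np.array([p3(c,*L(*q),z=10) for q in((28,92),(306,25),(372,302),(90,370))]);m=B.mean(0)
print('base corners',B.round(1).tolist(),m.round(1))
d=(B[0]+B[1]-B[2]-B[3])/2; print('side',np.hypot(*d[:2]),'yaw',np.arctan2(d[1],d[0]))
d2=(B[0]+B[3]-B[1]-B[2])/2; print('y-dir yaw-90',np.arctan2(d2[1],d2[0])-np.pi/2,np.hypot(*d2[:2]))
yaw=np.arctan2(d[1],d[0])
cone=p3(c,*L(168,122),z=40)
F=np.array([p3(c,*L(*q),z=35.5) for q in((218,205),(297,186),(313,265),(235,285))]).mean(0)
print('cone',cone,'flat',F, 'rng z',p3(c,*L(150,100)),p3(c,*L(266,235)))
Rm=np.array([[np.cos(yaw),-np.sin(yaw)],[np.sin(yaw),np.cos(yaw)]])
print('carrier from cone',cone[:2]-Rm@[45,0],'flat',F[:2]-Rm@[-40,-42])
K=p3(c,*R(733,241),z=75);print('knob',K,'rng',p3(c,*R(733,241)))
b1=p3(c,*R(586,144),z=72);b0=p3(c,*R(557,237),z=72)
d=b1-b0;print('bar',(b0+b1)/2,np.hypot(*d[:2]),np.arctan2(d[1],d[0]),'rng',p3(c,*R(571,190)))
P=np.array([p3(c,*R(*q),z=40) for q in((505,62),(693,122),(628,319),(444,262))]);print('plate',P.mean(0))
dd=(P[0]+P[1]-P[2]-P[3])/2;print(np.arctan2(dd[1],dd[0]),np.hypot(*dd[:2]));dd=(P[0]+P[3]-P[1]-P[2])/2;print(np.arctan2(dd[1],dd[0])-np.pi/2,np.hypot(*dd[:2]))
```

```text
base corners [[642.2, 316.9, 10.0], [689.9, 139.3, 10.0], [510.9, 90.2, 10.0], [463.6, 268.0, 10.0]] [576.7 203.6  10. ]
side 185.45827866009097 yaw 0.26750305042666617
y-dir yaw-90 0.261119876505461 183.94356482958835
cone [619.02401104 219.36315546  40.        ] flat [548.93813974 155.45853566  35.5       ] rng z [633.62836194 232.2438739   36.10063726] [547.80879376 153.77905336  44.64505874]
carrier from cone [575.62448527 207.46857004] flat [576.41388293 206.53772454]
knob [ 498.21212342 -317.31164588   75.        ] rng [ 497.78231194 -316.69368492   79.11529579]
bar [ 527.57156668 -218.76825229   72.        ] 60.2163357433035 -0.2882892365050914 rng [ 527.05578582 -217.93790089   78.0347868 ]
plate [ 531.28634968 -218.93460979   40.        ]
-0.2930526497031695 131.5206052965457
-0.28648589384289824 121.72659932799304
```

The bar and knob measurements agree with the given layout: the knob predicted from the bar is within about 2 mm. First I'll free the catch with the knob. This is a helper that works out moves in tool axes.

```bash
cat >> h.py <<'E'
from scipy.spatial.transform import Rotation as Ro
def go(x,y,z,yaw):
    s=manip.read_state(); R=Ro.from_euler('xyz',s['eef_rot']); G=Ro.from_euler('xyz',[np.pi,0,yaw])
    d=R.inv().apply(np.array([x,y,z])-s['eef_pos'])/40; r=(R.inv()*G).as_rotvec()/np.pi
    print('t',s['clock'],'pos',s['eef_pos'].round(1),'rot',s['eef_rot'].round(4)); print('shift units',d.round(3),'turn units',r.round(4),'in G axes',(G.inv().apply(np.array([x,y,z])-s['eef_pos'])/40).round(3))
E
python3 -c "
from h import *
go(498,-318.5,150,1.283)"
```

```text
t 0.1 pos [ 204.8 -510.2  205. ] rot [-3.1406e+00 -1.0000e-04  3.8180e-01]
shift units [ 8.587 -1.715  1.376] turn units [-3.000e-04 -2.000e-04 -2.869e-01] in G axes [6.675 5.667 1.374]
```

```bash
python3 -m creep '0.4 -0.1 0 0 0 0;0.78 -0.16 0.1 0 0 0;0.78 -0.16 0.1 0 0 0;0.78 -0.16 0.1 0 0 0;0.78 -0.16 0.1 0 0 0;0.78 -0.16 0.1 0 0 0;0.78 -0.16 0.1 0 0 0;0.78 -0.16 0.1 0 0 0;0.78 -0.16 0.1 0 0 0;0.78 -0.16 0.1 0 0 0;0.78 -0.16 0.1 0 0 0;0.4 -0.02 0.1 0 0 0;0 0 0.1 0 0 -0.048;0 0 0.1 0 0 -0.048;0 0 0.1 0 0 -0.048;0 0 0 0 0 -0.048;0 0 0 0 0 -0.048;0 0 0 0 0 -0.047;0 0 0 0 0 0' 0.3
python3 - <<'E'
from h import *
go(498,-318.5,150,1.283)
c=snap('wrist','w1'); print(c['T'].round(2)); print(manip.read_state()['finger_gap'])
E
```

```text
clock: 2.48
eef_pos: [498.4, -318.3, 149.3]
eef_rot: [-3.141, -0.0, 1.282]
wrist_force: [-0.1, -0.7, 0.4]
finger_gap: 65.8
finger_force: 0.0
t 2.475 pos [ 498.4 -318.3  149.3] rot [-3.1414 -0.      1.2824]
shift units [-0.007 -0.009 -0.017] turn units [-0.0001 -0.     -0.0002] in G axes [-0.007 -0.009 -0.017]
[[ 9.6000e-01 -2.7000e-01 -8.0000e-02  5.2278e+02]
 [-2.8000e-01 -9.2000e-01 -2.7000e-01 -2.4021e+02]
 [-0.0000e+00  2.8000e-01 -9.6000e-01  3.2865e+02]
 [ 0.0000e+00  0.0000e+00  0.0000e+00  1.0000e+00]]
65.95379785038061
```

View pics/w1.png

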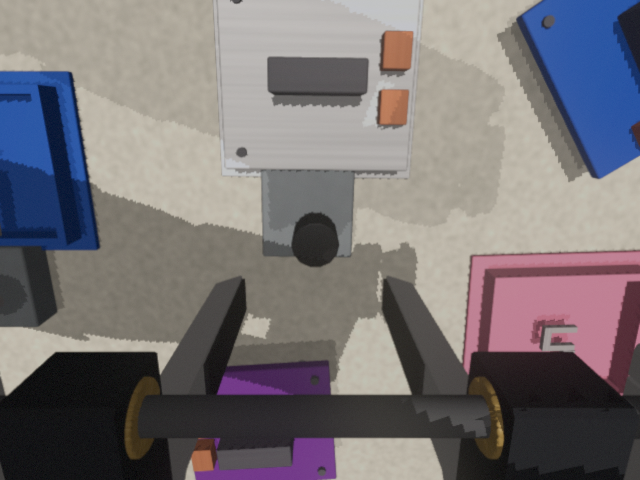

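The wrist view shows the knob's top face around (315,236) and the bar's top face spanning (268–367, 58–92).

Run:
```python
from h import *
c=load('w1')
print('knob',p3(c,315,235,z=75),p3(c,315,235))
a,b=p3(c,268,74,z=72),p3(c,367.5,74,z=72);d=b-a
print('bar',(a+b)/2,np.hypot(*d[:2]),np.arctan2(d[1],d[0]),p3(c,317,74))
g=cv2.cvtColor(c['color'][200:290,260:370],cv2.COLOR_RGB2BGR)
cv2.imwrite('pics/k.png',cv2.resize(g,None,fx=6,fy=6,interpolation=cv2.INTER_CUBIC))
```

```text
knob [ 502.39175344 -311.61204971   75.        ] [ 502.38452772 -311.63735862   74.91009696]
bar [ 531.85221645 -217.76612515   72.        ] 58.85354102735106 -0.2885294586722834 [ 531.43617773 -217.61739864   71.85280179]
```

View pics/k.png

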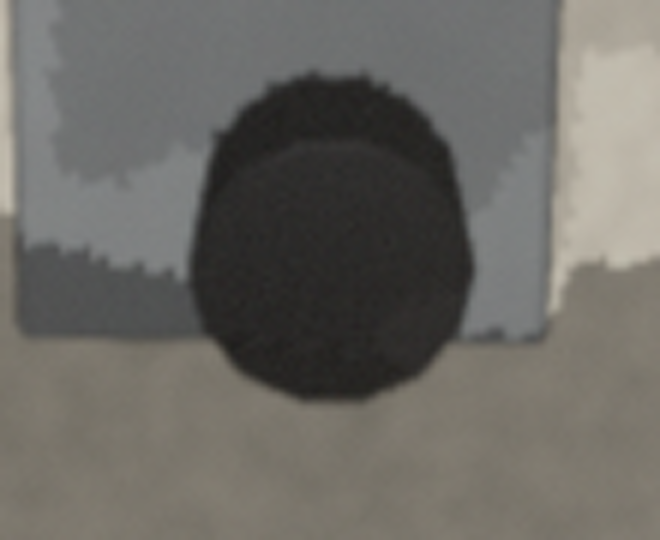

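The crop puts the top-face centre at crop (332,271), which is pixel (315.3,245.2).

Run:
```python
from h import *
c=load('w1')
print('knob',p3(c,315.3,245.2,z=75),p3(c,315.3,245.2))
go(501,-317.5,50,1.283)
```

```text
knob [ 500.59650066 -318.37792286   75.        ] [ 500.68229042 -318.07558654   75.98101528]
t 2.525 pos [ 498.4 -318.3  149.4] rot [-3.1414 -0.      1.2801]
shift units [0.038 0.055 2.484] turn units [-0.     -0.     -0.0009] in G axes [0.038 0.055 2.484]
```

```bash
python3 -m creep '0.03 0.055 0.4 0 0 0;0 0 0.5 0 0 0;0 0 0.5 0 0 0;0 0 0.5 0 0 0;0 0 0.4 0 0 0;0 0 0.15 0 0 0;0 0 0 0 0 0;0 0 0 0 0 0' 0.3; python3 -m creep '0 0 0 0 0 0;0 0 0 0 0 0;0 0 0 0 0 0;0 0 0 0 0 0' 1 20; python3 -c "
from cell import manip
s=manip.read_state();print(s['moment'],s['finger_gap'])"
```

```text
clock: 3.52
eef_pos: [501.3, -318.1, 52.1]
eef_rot: [3.141, 0.0, 1.283]
wrist_force: [-0.6, -0.0, -0.3]
finger_gap: 65.5
finger_force: 0.0
clock: 4.03
eef_pos: [499.5, -317.4, 51.4]
eef_rot: [-3.137, -0.0, 1.284]
wrist_force: [-7.5, 3.0, 6.4]
finger_gap: 31.6
finger_force: 20.0
[ 0.45787621  1.26412624 -0.00563485] 31.598503526572756
```

Gripped on the 32 mm knob. Now I'll turn it anticlockwise, which is negative about the tool z axis.

```bash
python3 -m creep '0 0 0 0 0 -0.02;0 0 0 0 0 -0.02;0 0 0 0 0 -0.02;0 0 0 0 0 -0.02' ; python3 -c "
from cell import manip
print(manip.read_state()['moment'])"; python3 -m creep '0 0 0 0 0 -0.02;0 0 0 0 0 -0.02;0 0 0 0 0 -0.02;0 0 0 0 0 -0.02;0 0 0 0 0 0'; python3 -c "
from cell import manip
print(manip.read_state()['moment'])"
```

```text
clock: 4.53
eef_pos: [499.4, -317.4, 51.4]
eef_rot: [-3.138, -0.002, 1.537]
wrist_force: [-12.4, 5.2, 7.9]
finger_gap: 31.3
finger_force: 20.0
[ 0.69094497  2.3368178  -0.09696109]
clock: 5.15
eef_pos: [499.3, -317.3, 51.2]
eef_rot: [-3.138, -0.003, 1.787]
wrist_force: [-13.0, 4.6, 7.1]
finger_gap: 31.7
finger_force: 20.0
[ 0.67358062  2.18256174 -0.07801561]
```

```bash
python3 -m creep '0 0 0 0 0 0;0 0 0 0 0 -0.02;0 0 0 0 0 -0.02;0 0 0 0 0 -0.02;0 0 0 0 0 -0.02' - 45; python3 -c "
from cell import manip
print(manip.read_state()['moment'])"; python3 -m creep '0 0 0 0 0 -0.02;0 0 0 0 0 -0.02;0 0 0 0 0 -0.02;0 0 0 0 0 0'; python3 -c "
from cell import manip
print(manip.read_state()['moment'])"
```

```text
clock: 5.78
eef_pos: [499.9, -318.8, 51.2]
eef_rot: [-3.14, -0.0, 2.038]
wrist_force: [-7.8, -4.3, -1.4]
finger_gap: 31.3
finger_force: 45.0
[-0.61745588  1.27496425 -0.38383845]
clock: 6.28
eef_pos: [500.0, -318.5, 51.1]
eef_rot: [-3.14, -0.001, 2.226]
wrist_force: [-5.5, -5.6, -1.5]
finger_gap: 31.6
finger_force: 45.0
[-1.03830092  0.80403816 -0.06188543]
```

The stop was felt: the torque peaked at 0.38 N m and then the grip slipped. Next I'll release, lift, and turn to the bar.

```bash
python3 -m creep '0 0 0 0 0 0;0 0 0 0 0 0;0 0 0 0 0 0;0 0 -0.4 0 0 0;0 0 -0.6 0 0 0;0 0 -0.6 0 0 0;0 0 -0.6 0 0 0;0 0 0 0 0 0' 0.45 20; python3 -c "
from h import *
go(531.5,-217.8,125,-0.2885)"
```

```text
clock: 7.28
eef_pos: [501.8, -318.3, 142.1]
eef_rot: [3.14, 0.004, 2.226]
wrist_force: [-0.2, -0.2, -0.7]
finger_gap: 51.2
finger_force: 0.0
t 7.275 pos [ 501.8 -318.3  142.1] rot [3.1404 0.004  2.2261]
shift units [1.541 2.12  0.423] turn units [0.0018 0.     0.8004] in G axes [-2.000e-03 -2.621e+00  4.270e-01]
```

```bash
python3 -m creep '0 0 0 0 0 0.05;0 0 0 0 0 0.05;0 0 0 0 0 0.05;0 0 0 0 0 0.05;0 0 0 0 0 0.05;0 0 0 0 0 0.05;0 0 0 0 0 0.05;0 0 0 0 0 0.05;0 0 0 0 0 0.05;0 0 0 0 0 0.05;0 0 0 0 0 0.05;0 0 0 0 0 0.05;0 0 0 0 0 0.05;0 0 0 0 0 0.05;0 0 0 0 0 0.05;0 0 0 0 0 0.05;0 -0.85 0 0 0 0;0 -0.9 0 0 0 0;0 -0.85 0 0 0 0;0 0 0 0 0 0' 0.4; python3 -c "
from h import *
go(530.3,-217.8,46,-0.2885)"
```

```text
clock: 9.78
eef_pos: [530.7, -216.3, 139.0]
eef_rot: [-3.141, 0.001, -0.285]
wrist_force: [-0.0, -0.0, -0.1]
finger_gap: 56.1
finger_force: 0.0
t 9.775 pos [ 530.7 -216.3  139. ] rot [-3.1413e+00  8.0000e-04 -2.8480e-01]
shift units [0.003 0.04  2.324] turn units [-0.0001  0.0003  0.0012] in G axes [1.000e-03 4.000e-02 2.324e+00]
```

```bash
python3 -m creep '0 0.04 0.4 0 0 0.001;0 0 0.5 0 0 0;0 0 0.5 0 0 0;0 0 0.45 0 0 0;0 0 0.3 0 0 0;0 0 0.14 0 0 0;0 0 0 0 0 0;0 0 0 0 0 0' 0.4; python3 -m creep '0 0 0 0 0 0;0 0 0 0 0 0;0 0 0 0 0 0;0 0 0 0 0 0;0 0 0 0 0 0' 1 35
```

```text
clock: 10.78
eef_pos: [530.3, -219.8, 48.5]
eef_rot: [3.141, -0.001, -0.29]
wrist_force: [0.0, -0.2, 0.7]
finger_gap: 56.3
finger_force: 0.0
clock: 11.4
eef_pos: [530.2, -219.7, 47.9]
eef_rot: [-3.142, -0.0, -0.29]
wrist_force: [0.8, 1.1, 1.4]
finger_gap: 19.7
finger_force: 35.0
```

The bar is gripped at 19.7 mm. I'll lift a little first, to check the force.

```bash
python3 -m creep '0 0 -0.03 0 0 0;0 0 -0.03 0 0 0;0 0 0 0 0 0' ; python3 -m creep '0 0 -0.04 0 0 0;0 0 -0.04 0 0 0;0 0 0 0 0 0'
```

```text
clock: 11.78
eef_pos: [529.8, -219.6, 50.1]
eef_rot: [-3.142, 0.0, -0.291]
wrist_force: [-0.2, 0.2, -5.0]
finger_gap: 19.6
finger_force: 35.0
clock: 12.15
eef_pos: [530.1, -219.7, 53.6]
eef_rot: [3.142, -0.0, -0.29]
wrist_force: [0.0, 0.4, -5.0]
finger_gap: 19.9
finger_force: 35.0
```

The pallet is free (about 5 N, with no hard stop). Lift out and carry it to a viewing pose behind the base.

```bash
python3 -m creep '0 0 -0.3 0 0 0;0 0 -0.6 0 0 0;0 0 -0.7 0 0 0;0 0 -0.7 0 0 0;0 0 -0.7 0 0 0;0 0 -0.7 0 0 0;0 0 -0.7 0 0 0;0 0 -0.7 0 0 0;0 0 -0.7 0 0 0;0 0 -0.7 0 0 0;0 0 -0.3 0 0 0;0 0 0 0 0 0'; python3 -c "
from h import *
go(470,178,330,0.264)"
```

```text
clock: 13.65
eef_pos: [530.0, -219.6, 325.8]
eef_rot: [3.141, -0.001, -0.29]
wrist_force: [-0.6, -0.5, -4.5]
finger_gap: 19.6
finger_force: 35.0
t 13.65 pos [ 530.  -219.6  325.8] rot [ 3.1414e+00 -8.0000e-04 -2.9050e-01]
shift units [-4.284 -9.095 -0.11 ] turn units [ 1.000e-04 -2.000e-04 -1.765e-01] in G axes [ 1.147 -9.988 -0.105]
```

```bash
python3 -m creep '0 0 0 0 0 -0.0294;0 0 0 0 0 -0.0294;0 0 0 0 0 -0.0294;0 0 0 0 0 -0.0294;0 0 0 0 0 -0.0294;0 0 0 0 0 -0.0294;0.04 -0.35 0 0 0 0;0.09 -0.8 0 0 0 0;0.09 -0.8 0 0 0 0;0.09 -0.8 0 0 0 0;0.09 -0.8 0 0 0 0;0.09 -0.8 0 0 0 0;0.09 -0.8 0 0 0 0;0.09 -0.8 0 0 0 0;0.09 -0.8 0 0 0 0;0.09 -0.8 0 0 0 0;0.09 -0.8 0 0 0 0;0.09 -0.8 0 0 0 0;0.08 -0.8 0 0 0 0;0 0 0 0 0 0'
python3 - <<'E'
from h import *
go(470,178,330,0.264)
c=snap('wrist','w2');print(c['camera_matrix'][0,0],c['T'].round(3).tolist())
E
```

```text
clock: 16.15
eef_pos: [467.9, 178.1, 324.8]
eef_rot: [-3.141, 0.001, 0.264]
wrist_force: [-0.2, -0.4, -4.0]
finger_gap: 19.8
finger_force: 35.0
t 16.15 pos [467.9 178.1 324.8] rot [-3.1413e+00  1.0000e-03  2.6430e-01]
shift units [ 0.049  0.017 -0.13 ] turn units [-0.0001  0.0003  0.0001] in G axes [ 0.049  0.017 -0.13 ]
404.4373710387728 [[0.261, -0.926, -0.272, 548.219], [-0.965, -0.251, -0.074, 199.136], [0.0, 0.282, -0.96, 504.034], [0.0, 0.0, 0.0, 1.0]]
```

View pics/w2.png

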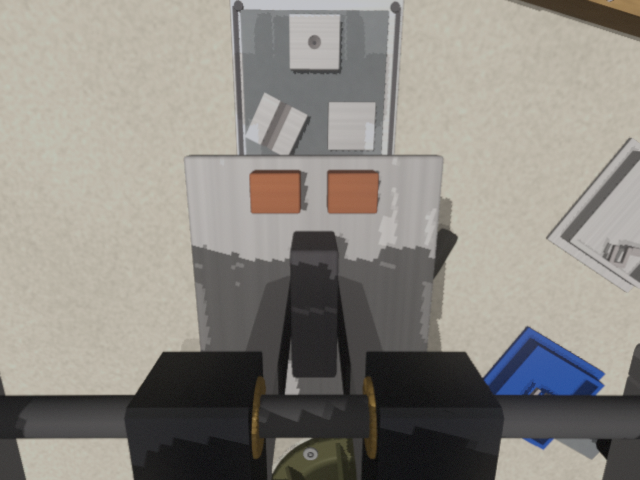

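The wrist view shows the cone at (315,42), the groove at (277,124), the flat at (352,126), and the held pallet's front edge at row 156 with its jaws. I'll enlarge it.

Run:
```python
import cv2
a=cv2.imread('pics/w2.png')
cv2.imwrite('pics/w2c.png',cv2.resize(a[0:160,230:410],None,fx=3.75,fy=3.75,interpolation=cv2.INTER_CUBIC))
cv2.imwrite('pics/w2d.png',cv2.resize(a[145:255,180:450],None,fx=2.9,fy=2.9,interpolation=cv2.INTER_CUBIC))
```

```text
(no output)
```

View pics/w2c.png

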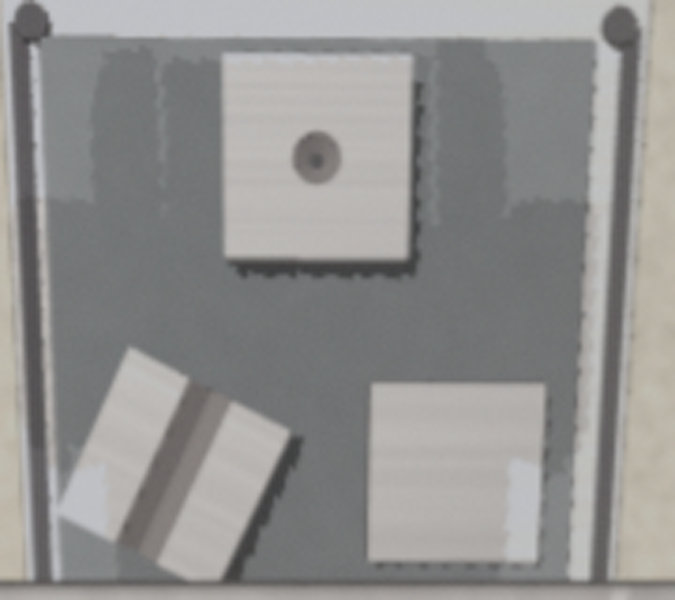

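View pics/w2d.png

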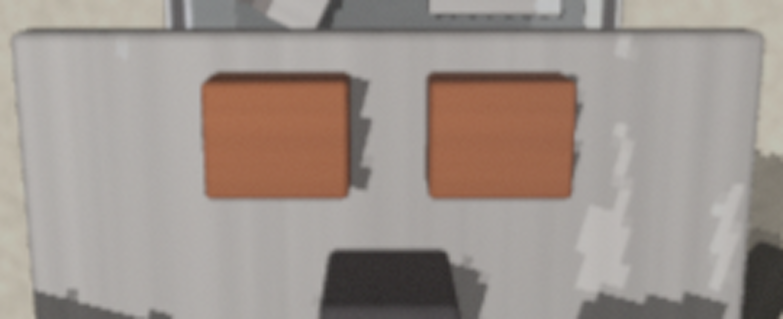

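Run:
```python
from h import *
c=load('w2')
A=lambda x,y:(230+(x+.5)/3.75-.5,(y+.5)/3.75-.5)
D=lambda x,y:(180+(x+.5)/2.9-.5,145+(y+.5)/2.9-.5)
m=lambda f,q,z:np.array([p3(c,*f(*i),z=z) for i in q])
C=m(A,((222,53),(413,55),(411,258),(224,260)),40);F=m(A,((371,383),(545,383),(541,562),(368,561)),35.5);h=p3(c,*A(317,158),z=40)
print('depth cone blk',p3(c,*A(260,100)),'flat',p3(c,*A(440,470)),'jaw',p3(c,*D(275,140)),p3(c,*D(500,140)))
def yaw(Q):
    d=Q[0]+Q[1]-Q[2]-Q[3];e=Q[0]+Q[3]-Q[1]-Q[2]
    return np.arctan2(d[1],d[0]),np.arctan2(-e[0],e[1]),np.hypot(*d[:2])/2,np.hypot(*e[:2])/2
print('yaws',yaw(C),yaw(F))
dd=(C.mean(0)-F.mean(0))[:2];print('cone-flat dist',np.hypot(*dd),'(94.8) yaw',np.arctan2(dd[1],dd[0])-np.arctan2(42,85))
y=.264;Rm=np.array([[np.cos(y),-np.sin(y)],[np.sin(y),np.cos(y)]])
car=[C.mean(0)[:2]-Rm@[45,0],h[:2]-Rm@[45,0],F.mean(0)[:2]-Rm@[-40,-42]];print('carrier',car)
for z in(331,):
    J1=m(D,((204,83),(348,82),(348,196),(206,197)),z);J2=m(D,((428,83),(573,82),(571,197),(430,197)),z)
    print('jaw sizes',yaw(J1),yaw(J2))
    e=(J1.mean(0)-J2.mean(0));print('jaw sep',np.hypot(*e[:2]),'yaw',np.arctan2(-e[0],e[1]))
    pal=(J1.mean(0)+J2.mean(0))[:2]/2-Rm@[50,0];print('pallet',pal)
```

```text
depth cone blk [630.47534005 237.14742994  39.70858442] flat [548.8991552  160.86070229  37.04570037] jaw [512.73607861 207.24518193 329.31931809] [521.81502386 174.74106661 330.81520103]
yaws (np.float64(0.26449070808386055), np.float64(0.2646497412924041), np.float64(52.131265106317), np.float64(52.76236138074258)) (np.float64(0.2705244841634264), np.float64(0.2610171460753371), np.float64(51.331687088028545), np.float64(51.72855281997718))
cone-flat dist 94.56556521050706 (94.8) yaw 0.2585054051880126
carrier [array([576.95061782, 206.19398448]), array([577.00535063, 206.35369763]), array([576.79147774, 206.74649638])]
jaw sizes (np.float64(0.24582903683253568), np.float64(0.2714493540315838), np.float64(17.196678033423655), np.float64(21.331482462088797)) (np.float64(0.29130509030959273), np.float64(0.26750486198710427), np.float64(17.278538907246478), np.float64(21.32641542841814))
jaw sep 33.4154645754365 yaw 0.26306049233612455
pallet [469.1693934  177.75888067]
```

The wrist camera gives the carrier at (576.9, 206.4), and both blocks agree. The top camera agrees too, within 1 mm. The held pallet sits about (+0.7, −0.5) mm from the TCP, so I'll aim the TCP at (576.1, 207.0).

```bash
python3 -m creep '0.5 0 0 0 0 0;0.7 0 0.3 0 0 0;0.7 0 0.6 0 0 0;0.5 0 0.7 0 0 0;0.4 0 0.7 0 0 0;0 0 0.7 0 0 0;0 0 0.7 0 0 0;0 0 0.6 0 0 0;0 0 0.5 0 0 0;0 0 0.4 0 0 0;0 0 0.2 0 0 0;0 0 0 0 0 0;0 0 0 0 0 0'; python3 -c "
from h import *
go(576.1,207,84,.264)"
```

```text
clock: 17.82
eef_pos: [577.6, 205.4, 110.2]
eef_rot: [-3.142, -0.001, 0.264]
wrist_force: [-0.1, -0.1, -3.8]
finger_gap: 19.6
finger_force: 35.0
t 17.825 pos [577.6 205.4 110.2] rot [-3.1416e+00 -1.2000e-03  2.6350e-01]
shift units [-0.027 -0.048  0.656] turn units [-0.     -0.0004 -0.0002] in G axes [-0.026 -0.048  0.656]
```

```bash
python3 -m creep '-0.027 -0.048 0.15 0 0 0;0 0 0.2 0 0 0;0 0 0.15 0 0 0;0 0 0.08 0 0 0;0 0 0 0 0 0;0 0 0 0 0 0;0 0 0 0 0 0'; python3 -c "
from h import *
go(576.1,207,77.5,.264)"
```

```text
clock: 18.7
eef_pos: [575.8, 207.0, 86.5]
eef_rot: [-3.142, -0.0, 0.264]
wrist_force: [0.1, -0.2, -3.8]
finger_gap: 19.9
finger_force: 35.0
t 18.7 pos [575.8 207.   86.5] rot [-3.1416e+00 -4.0000e-04  2.6370e-01]
shift units [0.007 0.001 0.225] turn units [-0.     -0.0001 -0.0001] in G axes [0.007 0.001 0.225]
```

```bash
python3 -m creep '0 0 0.05 0 0 0;0 0 0.05 0 0 0;0 0 0.04 0 0 0;0 0 0 0 0 0;0 0 0 0 0 0'; python3 -m creep '0 0 0.025 0 0 0;0 0 0.025 0 0 0;0 0 0 0 0 0;0 0 0 0 0 0';python3 -m creep '0 0 0.02 0 0 0;0 0 0.02 0 0 0;0 0 0 0 0 0;0 0 0 0 0 0'
```

```text
clock: 19.32
eef_pos: [575.7, 206.9, 80.7]
eef_rot: [-3.142, -0.0, 0.264]
wrist_force: [-0.0, 0.1, -3.7]
finger_gap: 20.0
finger_force: 35.0
clock: 19.82
eef_pos: [575.7, 206.9, 78.6]
eef_rot: [3.142, 0.0, 0.264]
wrist_force: [0.7, -0.2, -3.7]
finger_gap: 19.9
finger_force: 35.0
clock: 20.32
eef_pos: [576.1, 207.2, 77.6]
eef_rot: [-3.141, -0.001, 0.264]
wrist_force: [2.3, 2.3, 2.2]
finger_gap: 19.6
finger_force: 35.0
```

Contact comes right at the seated height (77.6 against 77.5 expected). Now I'll ease the grip, open, and lift off.

```bash
python3 -m creep '0 0 0 0 0 0;0 0 0 0 0 0' - 4; python3 -m creep '0 0 0 0 0 0;0 0 0 0 0 0;0 0 0 0 0 0;0 0 0 0 0 0;0 0 -0.2 0 0 0;0 0 -0.4 0 0 0;0 0 -0.6 0 0 0;0 0 -0.7 0 0 0;-0.4 0 -0.7 0 0 0;-0.5 0 -0.7 0 0 0;-0.5 0 -0.7 0 0 0;-0.5 0 -0.7 0 0 0;-0.5 0 -0.7 0 0 0;-0.3 0 -0.5 0 0 0;0 0 0 0 0 0' 0.45
python3 - <<'E'
from h import *
c=snap('wrist','w3'); c=load('w3');s=manip.read_state();print(s['wrist_force'])
cv2.imwrite('pics/w3b.png',c['color'][:,:,::-1])
E
```

```text
clock: 20.58
eef_pos: [576.0, 207.2, 77.5]
eef_rot: [-3.141, -0.001, 0.264]
wrist_force: [2.6, 3.8, 5.1]
finger_gap: 20.3
finger_force: 4.0
clock: 22.45
eef_pos: [471.4, 178.9, 315.5]
eef_rot: [-3.141, -0.004, 0.264]
wrist_force: [0.2, -0.2, 0.6]
finger_gap: 51.7
finger_force: 0.0
[-1.03591289 -0.64368083 -0.02001611]
```

View pics/w3.png

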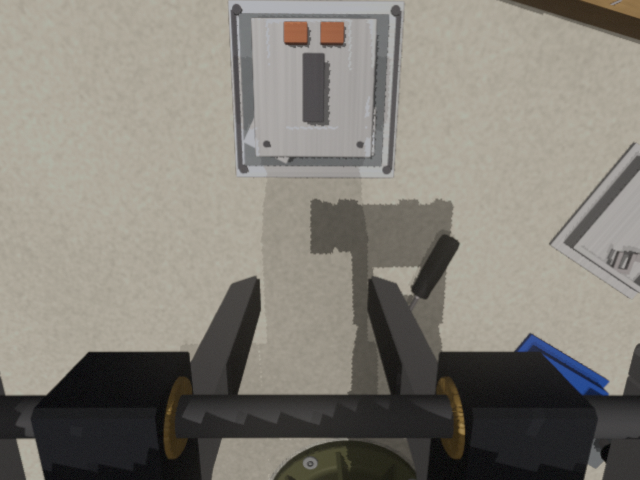

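The pallet is on the base, upright and parallel, with its plate spanning (253–377, 18–158) and the gripper clear of it. I'll check its height and level by fitting a plane to the plate's depth readings.

Run:
```python
from h import *
c=load('w3');P=[]
for u in range(262,372,3):
  for v in range(60,140,3):
    if 295<u<338: continue
    p=p3(c,u,v)
    if c['range_z'][v,u]>0 and 50<p[2]<85:P.append(p)
P=np.array(P);m=np.median(P,0)
B=[p3(c,u,v) for u in range(308,320,3) for v in range(60,118,4)];print('bar z (101.5)',np.median(B,0))
A=np.c_[P[:,:2]-[576.8,206.5],np.ones(len(P))]
k=np.linalg.lstsq(A,P[:,2],rcond=None)[0];print(len(P),'slopes',k[:2],'z centre (69.5)',k[2],'rms',np.std(P[:,2]-A@k))
J=[p3(c,295.5,32,z=83.5),p3(c,332,32,z=83.5)];e=J[0]-J[1];y=np.arctan2(-e[0],e[1]);print('yaw',y,'pallet',(J[0]+J[1])[:2]/2-50*np.array([np.cos(y),np.sin(y)]))
a,b=p3(c,314.5,52.5,z=101.5),p3(c,314,121,z=101.5); print('bar mid',(a+b)/2,np.hypot(*(a-b)[:2]))
# table reference
T=[p3(c,u,v)[2] for u in range(100,200,5) for v in range(20,160,5)];print('table z',np.median(T))
```

```text
bar z (101.5) [576.50879012 207.52254597 101.59154721]
621 slopes [ 0.00247496 -0.00203717] z centre (69.5) 69.34373952032034 rms 0.809145880986437
yaw 0.26384993564654513 pallet [576.62599139 206.3565797 ]
bar mid [577.27021952 206.07523714 101.5       ] 58.93800055293955
table z -0.13811482901064664
```

The plate is level to 0.003 rad, its top is at 69.3 mm (69.5 mm is home), and its centre is within 1 mm of the carrier's. Everything checks out, so I'm handing in.

```bash
python3 -c "
from cell import manip
print(manip.sign_off())"
```

```text
the job is handed in; nothing more can be done
None
```

The pallet is out of its dock and set on the kinematic base; my last depth check, before handing in at about 22 s, had it level, at seated height and centred on the carrier within 1 mm, with the gripper clear, but the hand-in returned no verdict.

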